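# Make up two repair kits of cabinet fittings on the joiner's bench

## Robot

A 6-joint arm with a two-finger parallel gripper is mounted at the origin on the work surface. World frame = base frame: x ahead of the robot, y to its left, z up, the work surface at z = 0. Lengths are in m, angles in rad, forces in N, time in s.
With the tool pointing down it reaches from about 0.375 to 0.9 m from the base axis. Payload 3.1 kg.
Tool frame: the origin (TCP) lies midway between the tips of the shut fingers; the grasp point (between the pads) lies 19 mm behind it (grip_depth is the distance from the TCP to the grasp point, in m); y points along the fingers, z is the direction in which the jaws open and shut, and the axes are right-handed (so a half turn about y gives the same grasp; the last joint's range is limited). The gripper opens to 85 mm and grips with 20 to 120 N. Pads are 22 mm wide; open, the fingers measure 114 mm over their backs; the gripper's body (76 mm by 85 mm) begins 54 mm behind the grasp point. The pads swing forward as they close: fully open they stand 13 mm farther back than shut.
Start: joints at [1.044, 0.527, 1.433, -0, 1.181, -0.178], TCP at [0.213, 0.588, 0.231] pointing down, gripper open.
Joint ranges: [-3.08, 3.08], [-0.75, 2.2], [0.22, 2.44], [-1.43, 4.57], [0, 2.65], [-2.85, 2.85]. Speed limits (rad/s): [2.79, 2.79, 3.14, 3.14, 3.14, 3.14].

## Interface

Orientations are given as a unit quaternion [x, y, z, w].
In Python, from station import sense, snapshot, camera_model, sign_off, grip_depth gives the robot as it stands.
- The arm moves only by the tool play_rows, never from a script. Its argument "deltas" is a list of rows, each a list of 6 numbers: the shift along the tool's x, y, z in m, then the turn, a rotation vector about the tool's x, y, z in rad. A call has 1 to 12 rows; each row is the pose to reach, as a shift and turn from the pose commanded when the call began, along the tool's axes at that moment; what a row does not reach only later rows make up. A row lasts 1/10 s, in which the tool goes at most 50 mm and 8.59 degrees, less where a joint would pass 70% of its speed; a pose out of reach is approached as far as the arm can. A call with a gripper value outside its range is refused whole. "gripper" is the finger opening in m, from 0 to 0.0854, set as the call begins (left out, the last holds). The fingers move at their own pace and stop on an object; "force" is the grip in N (left out, the last holds). Time passes only in rows, so rows that repeat a pose let the fingers close. It gives the time, the measured TCP pose, the force and the opening at its end, in the units of the state.
- sense(): the state, without advancing time (a new reading comes with each control period).
- snapshot(name): name is "scene" or "top" or "wrist"; returns the picture (420x560x3 uint8, red, green, blue); there is no depth.
- camera_model(name): a dict with "fx", "fy", "cx", "cy" (pixels), "camera_from_world" (4x4, takes a point from world to camera coordinates). Camera axes: x right, y up, looking along -z (the intrinsics and any distortion apply to the point x, -y, -z); pixel columns grow to the right and rows downward; lengths in m; the calibration is good to about 2 mm. A picture is of the moment at which its call begins: read the wrist's pose just before it. camera_model takes no time and is no camera call; for the wrist camera it gives the pose at the moment of the call.
- sign_off(): hands the job in, once; it reports no verdict.
The state is a dict: "t": time; "q": joint angles; "qd": joint speeds; "tau": joint torques, N m; "tcp_pos": TCP position; "tool_rot": TCP orientation; "force": force on the tool from outside, world axes, zero at the start; "ft_torque": the same for the moment, N m; "finger_gap": opening from 0.0 (shut) to 1.0 (fully open).
Only numpy, scipy, OpenCV 4.12 (cv2) and the standard library are available. Lean on these libraries where they do the work, as an engineer would, in place of code of your own. Each camera call takes 0.05 s, during which the arm holds its last target.

## Task

Make up the fittings for today's two cabinet repairs: the long bow handle, the cup hinge and the cylinder lock for the cupboard door go in the tray with three compartments, the small knob and the castor for the roll-out drawer unit in the tray with two. Give each part a compartment of its own, set down on the tray's floor the same way up as it stands in the stock, and leave the short handle and the large knob where they are on the bench.

Things in the scene. Friction and masses are not known exactly. Their poses are not given: they have to be found in the camera images.
- tray_three: Shallow wooden tray, fixed, 136 x 218 x 16 mm, with THREE compartments side by side along its y axis, each 124 mm (x) by 66 mm (y) inside, centred at x = 0, y = -70, 0 and +70 mm. Origin: centre of its underside, z up. Its floor is 6 mm above the bench; outer walls 6 mm thick, 16 mm high; dividers 4 mm thick, tops 14 mm above the bench. Swaps places with the other tray.
- tray_two: Shallow wooden tray, fixed, 136 x 148 x 16 mm, with TWO compartments side by side along its y axis, each 124 mm (x) by 66 mm (y) inside, centred at x = 0, y = -35 and +35 mm. Origin: centre of its underside, z up. Its floor is 6 mm above the bench; outer walls 6 mm thick, 16 mm high; divider 4 mm thick, its top 14 mm above the bench.
- long_handle: The longer of two steel bow handles, standing on two round feet 20 mm across: 116 mm long along its x axis, 32 mm high. Grip bar 108 mm long (x), 12 mm wide (y), from 24 to 32 mm above the underside. Origin: centre of the underside, z up. About 70 g; take it across the middle of the bar.
- cup_hinge: Steel concealed cabinet hinge along its x axis, 91 mm long, 48 mm wide, 26 mm high: round cup 35 mm across at x = -32 mm with a flange 48 mm wide 12 to 14 mm up, mounting plate 48 mm wide, 3 mm thick at x = +30 mm, and joining them the arm, x = -30 to +40 mm, 16 mm wide (y), 10 to 26 mm up. Origin: underside, below the arm; z up. Grip across y above the origin. About 90 g.
- cupboard_lock: Cylinder lock: flat grey metal case 46 (x) x 38 (y) x 12 mm lying on the bench, its dark bolt standing out 7 mm at +x, and a round brass cylinder 20 mm across standing on the middle of it, top 36 mm above the underside. Origin: centre of the case's underside, below the cylinder, z up. About 80 g; take it by the brass cylinder.
- small_knob: The smaller of two turned dark wooden cabinet knobs, standing on its foot (20 mm across): 30 mm across at its widest, which is 21 mm above the underside, 30 mm high. Origin: centre of the underside, z up. About 20 g.
- castor: Swivel castor standing on its steel plate, wheel up. Plate 46 x 46 x 3 mm; fork cheeks 26 mm wide overall (y), 24 mm long about x = 1 mm, 11 to 47 mm above the underside; between them the black wheel, 40 mm diameter, 18 mm wide, axle along y at x = 6 mm, top 58 mm up. Origin: centre of the plate's underside, z up. About 110 g; take it across the cheeks.
- short_handle: The shorter bow handle, to be left alone: same make as the long one, 68 mm long along x, 32 mm high, loose on the bench. Origin: centre of the underside.
- large_knob: The larger dark wooden knob, to be left alone: same shape as the small one, 45 mm across, 45 mm high, loose on the bench. Origin: centre of the underside.
Mind the look-alikes: they are no part of the job. Leave any green look-alike of the cup_hinge alone.

How it is judged:
At the end, for the whole second after the job is handed in: Each kit part upright (0.12 rad), at rest, released, on the floor (4 mm) of a compartment of its own in its kit's tray, origin within 26 mm of that compartment's middle across and 55 mm along. Short handle and large knob within 20 mm of their start (x of long_handle in the frame of tray_three between -0.055 and 0.055 m and z of long_handle in the frame of tray_three between 0.002 and 0.01 m and x of cup_hinge in the frame of tray_three between -0.055 and 0.055 m and z of cup_hinge in the frame of tray_three between 0.002 and 0.01 m and x of cupboard_lock in the frame of tray_three between -0.055 and 0.055 m and z of cupboard_lock in the frame of tray_three between 0.002 and 0.01 m and ((y of long_handle in the frame of tray_three between -0.096 and -0.044 m and y of cup_hinge in the frame of tray_three between -0.026 and 0.026 m and y of cupboard_lock in the frame of tray_three between 0.044 and 0.096 m) or (y of long_handle in the frame of tray_three between -0.096 and -0.044 m and y of cup_hinge in the frame of tray_three between 0.044 and 0.096 m and y of cupboard_lock in the frame of tray_three between -0.026 and 0.026 m) or (y of long_handle in the frame of tray_three between -0.026 and 0.026 m and y of cup_hinge in the frame of tray_three between -0.096 and -0.044 m and y of cupboard_lock in the frame of tray_three between 0.044 and 0.096 m) or (y of long_handle in the frame of tray_three between -0.026 and 0.026 m and y of cup_hinge in the frame of tray_three between 0.044 and 0.096 m and y of cupboard_lock in the frame of tray_three between -0.096 and -0.044 m) or (y of long_handle in the frame of tray_three between 0.044 and 0.096 m and y of cup_hinge in the frame of tray_three between -0.096 and -0.044 m and y of cupboard_lock in the frame of tray_three between -0.026 and 0.026 m) or (y of long_handle in the frame of tray_three between 0.044 and 0.096 m and y of cup_hinge in the frame of tray_three between -0.026 and 0.026 m and y of cupboard_lock in the frame of tray_three between -0.096 and -0.044 m)) and x of small_knob in the frame of tray_two between -0.055 and 0.055 m and z of small_knob in the frame of tray_two between 0.002 and 0.01 m and x of castor in the frame of tray_two between -0.055 and 0.055 m and z of castor in the frame of tray_two between 0.002 and 0.01 m and ((y of small_knob in the frame of tray_two between -0.061 and -0.009 m and y of castor in the frame of tray_two between 0.009 and 0.061 m) or (y of small_knob in the frame of tray_two between 0.009 and 0.061 m and y of castor in the frame of tray_two between -0.061 and -0.009 m)) and angle between each of long_handle, cup_hinge, cupboard_lock, small_knob, castor's own z axis and vertical below 0.12 rad and linear speed of each of long_handle, cup_hinge, cupboard_lock, small_knob, castor below 0.02 m/s and distance of each of short_handle, large_knob from where it was at the start of the episode below 0.02 m); the robot touches nothing.
It fails at once if the short handle is moved by more than 20 mm (distance of short_handle from where it was at the start of the episode above 0.02 m).
It fails at once if the large knob is moved by more than 20 mm (distance of large_knob from where it was at the start of the episode above 0.02 m).
It also fails if it takes over 134 s, if anything falls off the work surface, if the arm or the gripper's body presses on something with over 40 N, if the wrist force passes 120 N, or if a joint passes its speed limit or range.

## Working session

There is one attempt and no reset: what is moved stays moved. The work goes in short steps, Python scripts to look and compute and a tool call to move; the robot and the scene stay as the last step left them, time stands still between calls to the robot, and variables do not carry over. Pictures are saved under pics/ and viewed, and the job is handed in when it is done.

Besides the shell and the picture viewer there is one more tool, called after ">>>" as name(argument=value, ...), one argument or row to a line, values as JSON. play_rows: Moves the arm, as the interface text tells. Its arguments: {"type":"object","properties":{"deltas":{"type":"array"},"gripper":{"type":"number"},"force":{"type":"number"}},"required":["deltas"]}

```bash
ls; mkdir -p pics; python3 - <<'E'
from station import *
import cv2,json
s=sense();print(s)
for n in ["scene","top","wrist"]:
    m=camera_model(n);print(n,m)
    im=snapshot(n);cv2.imwrite(f"pics/{n}0.png",im[:,:,::-1])
print(grip_depth)
E
```

```text
pics
{'t': 0.0, 'q': array([ 1.04451400e+00,  5.28506229e-01,  1.43392461e+00, -2.58561205e-06,
        1.18137642e+00, -1.78558173e-01]), 'qd': array([ 1.30012965e-03,  1.74806874e-03, -5.67012207e-05,  1.30149027e-03,
       -1.31431693e-03, -8.28824305e-04]), 'tau': array([ 7.39064162e-04, -4.42338717e+01, -1.78026634e+01, -2.50006462e-05,
        8.35172483e-03, -6.43607876e-06]), 'tcp_pos': array([0.21261239, 0.58695608, 0.2303019 ]), 'tool_rot': array([ 0.69718124, -0.12258967,  0.12205074, -0.69571094]), 'force': array([-0.52907389, -0.7659254 , -0.33059797]), 'ft_torque': array([-0.03360182,  0.05216098,  0.02796159]), 'finger_gap': 1.0015957163249882}
scene {'fx': 394.20561286627714, 'fy': 394.20561286627714, 'cx': 277.26659774243166, 'cy': 207.88843136817871, 'camera_from_world': array([[-0.18218549,  0.98320967, -0.01035341,  0.09549914],
       [-0.74268471, -0.13070116,  0.65676223,  0.3428142 ],
       [ 0.64438178,  0.12734187,  0.75402664, -1.3876627 ],
       [ 0.        ,  0.        ,  0.        ,  1.        ]])}
top {'fx': 382.93517042896536, 'fy': 382.93517042896536, 'cx': 285.46643213475517, 'cy': 213.8650104777762, 'camera_from_world': array([[-3.73161382e-03, -9.99992110e-01, -1.36183997e-03,
         4.95736334e-03],
       [ 9.77073263e-01, -3.93598190e-03,  2.12866971e-01,
        -4.97231687e-01],
       [-2.12870652e-01, -5.36280095e-04,  9.77080241e-01,
        -7.60525619e-01],
       [ 0.00000000e+00,  0.00000000e+00,  0.00000000e+00,
         1.00000000e+00]])}
wrist {'fx': 372.6686757602445, 'fy': 372.6686757602445, 'cx': 274.4024601121659, 'cy': 211.2212645539819, 'camera_from_world': array([[ 0.34064876,  0.94018872, -0.00189495, -0.62372287],
       [-0.90296801,  0.32660014, -0.27925102,  0.0373766 ],
       [-0.26192977,  0.09683759,  0.96021627, -0.38036015],
       [ 0.        ,  0.        ,  0.        ,  1.        ]])}
0.0187
```

View pics/scene0.png

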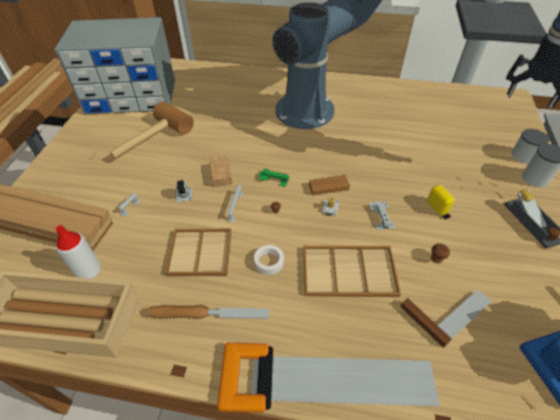

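View pics/top0.png

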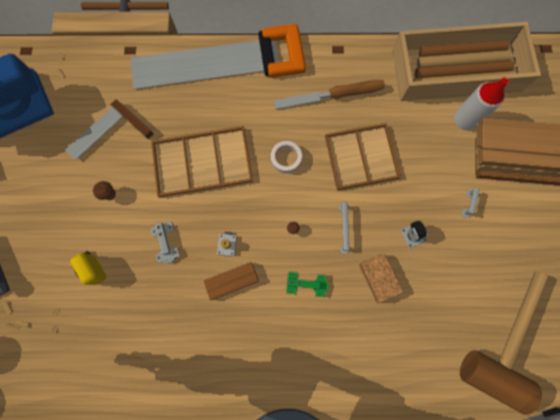

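View pics/wrist0.png

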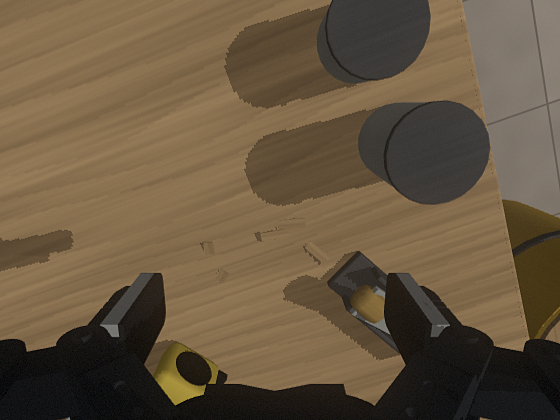

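The top view shows tray_three near (203,162) and tray_two near (363,156). The parts are the hinge (165,243), lock (228,244), small knob (293,228), long handle (347,228) and castor (414,233). The short handle (473,203) and large knob (103,190) stay put, and the green look-alike is at (307,285).

```bash
cat > h.py <<'E'
import numpy as np,cv2
from scipy.spatial.transform import Rotation as R
from station import *
def ray(m,u,v,z):
    T=m["camera_from_world"];Rm=T[:3,:3];t=T[:3,3]
    d=Rm.T@np.array([(u-m["cx"])/m["fx"],-(v-m["cy"])/m["fy"],-1.]);o=-Rm.T@t
    return o+d*(z-o[2])/d[2]
def proj(m,p):
    T=m["camera_from_world"];c=T[:3,:3]@np.asarray(p,float)+T[:3,3]
    return np.array([m["cx"]+m["fx"]*c[0]/-c[2], m["cy"]-m["fy"]*c[1]/-c[2]])
E
python3 - <<'E'
from h import *
im=cv2.imread("pics/top0.png")
a=im[110:280,130:310];b=im[110:280,310:490]
for n,c in (("a",a),("b",b)): cv2.imwrite(f"pics/top0{n}.png",cv2.resize(c,None,fx=4.4,fy=3.5,interpolation=cv2.INTER_CUBIC) if 0 else cv2.resize(c,None,fx=3.5,fy=3.5,interpolation=cv2.INTER_CUBIC))
m=camera_model("top")
for n,u,v,z in [("t3",203,162,.014),("t2",363,156,.014),("hinge",165,243,.026),("lock",228,244,.036),("sk",293,228,.03),("lh",347,228,.032),("castor",414,233,.05),("sh",473,203,.03),("lk",103,190,.045)]: print(n,ray(m,u,v,z).round(3))
E
```

```text
t3 [0.629 0.192 0.014]
t2 [ 0.642 -0.176  0.014]
hinge [0.44  0.264 0.026]
lock [0.436 0.126 0.036]
sk [ 0.471 -0.013  0.03 ]
lh [ 0.47  -0.13   0.032]
castor [ 0.456 -0.268  0.05 ]
sh [ 0.525 -0.41   0.03 ]
lk [0.554 0.401 0.045]
```

View pics/top0a.png

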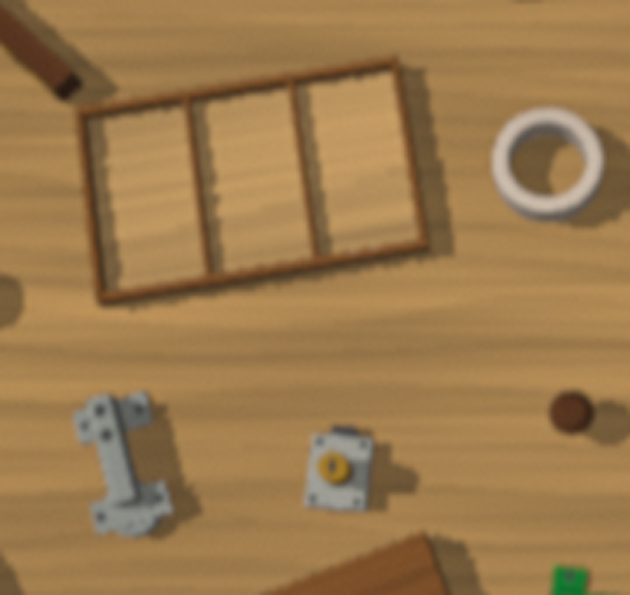

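View pics/top0b.png

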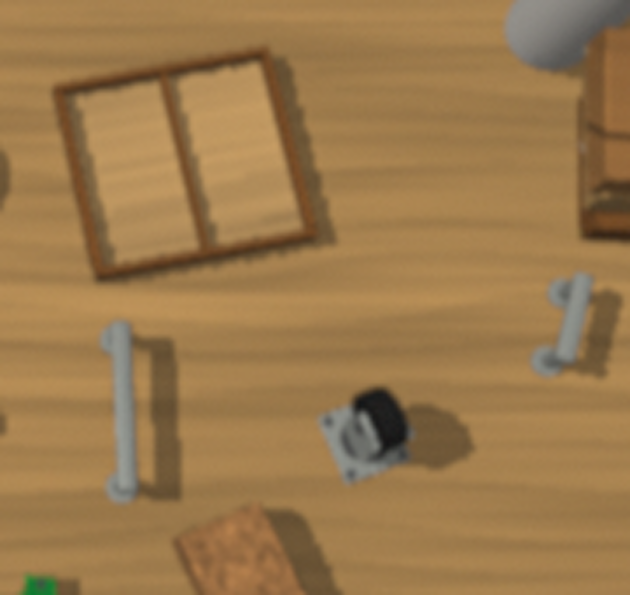

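```bash
python3 - <<'E'
from h import *
m=camera_model("top")
def c(x,y,o): return ((x+.5)/3.5-.5+o, (y+.5)/3.5-.5+110)
def P(x,y,z,o=130): return ray(m,*c(x,y,o),z)[:2]
def rep(n,pts,z,o):
    p=np.array([P(x,y,z,o) for x,y in pts]);print(n,p.round(4).tolist());return p
for n,pts,o in (("t3",[(80,112),(398,60),(428,246),(101,301)],130),("t2",[(54,90),(267,48),(318,236),(98,280)],310)):
    p=rep(n,pts,.016,o); print(p.mean(0),"side",[np.linalg.norm(p[i]-p[i-1]) .round(3) for i in range(4)])
    a=p[0]-p[1];b=p[3]-p[2];x=p[0]-p[3];x2=p[1]-p[2]
    print("y dir deg",[np.degrees(np.arctan2(v[1],v[0])).round(1) for v in (a,b,x,x2)])
def ang(p):d=p[0]-p[1];print("  mid",p.mean(0).round(4),"len",np.linalg.norm(d).round(4),"ang",np.degrees(np.arctan2(d[1],d[0])).round(1))
ang(rep("hinge",[(103,396),(127,502)],.026,130))
rep("lock",[(333,467)],.036,130); 
q=rep("case",[(315,432),(372,437),(363,510),(306,505)],.012,130);ang(q[[0,3]]);ang(q[[1,2]])
rep("sk",[(572,412)],.024,130)
ang(rep("lh bar",[(119,323),(126,493)],.030,310))
rep("castor",[(320,420),(350,482),(410,460)],.003,310)
r=R.from_quat(sense()["tool_rot"]).as_matrix();print(r.round(3))
# TCP to wrist cam offset in tool frame
mw=camera_model("wrist");T=mw["camera_from_world"];o=-T[:3,:3].T@T[:3,3];print("cam in tool",(r.T@(o-sense()["tcp_pos"])).round(4), "\n",(r.T@T[:3,:3].T).round(3))
E
```

```text
t3 [[0.6784, 0.3113], [0.7146, 0.1009], [0.5846, 0.0789], [0.5485, 0.2886]]
[0.63152211 0.19492512] side [np.float64(0.132), np.float64(0.213), np.float64(0.132), np.float64(0.213)]
y dir deg [np.float64(99.8), np.float64(99.7), np.float64(9.9), np.float64(9.6)]
t2 [[0.6923, -0.0899], [0.7218, -0.2335], [0.59, -0.2587], [0.5609, -0.1149]]
[ 0.64122894 -0.17425306] side [np.float64(0.134), np.float64(0.147), np.float64(0.134), np.float64(0.147)]
y dir deg [np.float64(101.6), np.float64(101.4), np.float64(10.8), np.float64(10.8)]
hinge [[0.4844, 0.2798], [0.4179, 0.2607]]
  mid [0.4511 0.2702] len 0.0692 ang 16.1
lock [[0.4377, 0.133]]
case [[0.4634, 0.1489], [0.46, 0.1128], [0.4139, 0.1173], [0.4172, 0.153]]
  mid [0.4403 0.1509] len 0.0464 ang -5.1
  mid [0.437 0.115] len 0.0463 ang -5.6
sk [[0.4734, -0.0135]]
lh bar [[0.5288, -0.1252], [0.4215, -0.1257]]
  mid [ 0.4751 -0.1254] len 0.1073 ang 0.2
castor [[0.471, -0.2557], [0.4311, -0.272], [0.445, -0.3112]]
[[ 0.94  -0.001  0.341]
 [-0.341 -0.001  0.94 ]
 [-0.    -1.    -0.002]]
cam in tool [-0.0703 -0.144  -0.0002] 
 [[-0.   -0.96 -0.28]
 [-0.    0.28 -0.96]
 [ 1.   -0.   -0.  ]]
```

```bash
cat >> h.py <<'E'
def plan(x,y,z,yaw):
    """yaw (deg) of tool x axis; tool y down, tool z = yaw+90"""
    s=sense();R0=R.from_quat(s["tool_rot"]);a=np.radians(yaw)
    X=np.array([np.cos(a),np.sin(a),0]);Y=np.array([0,0,-1.]);M=np.column_stack([X,Y,np.cross(X,Y)])
    d=R0.inv().apply(np.array([x,y,z])-s["tcp_pos"]);r=(R0.inv()*R.from_matrix(M)).as_rotvec()
    n=max(np.linalg.norm(d)/.05,np.degrees(np.linalg.norm(r))/8.59)
    print("t",round(s["t"],2),"delta",d.round(4).tolist(),r.round(4).tolist(),"rows~",round(n,1),"gap",round(float(s["finger_gap"]),3),"F",s["force"].round(1))
def snap(n,f):
    m=camera_model(n);im=snapshot(n);cv2.imwrite(f"pics/{f}.png",im[:,:,::-1]);np.save(f"pics/{f}.npy",m,allow_pickle=True);return m,im
E
python3 -c "
from h import *
plan(.446,.269,.15,16)"
```

```text
t 0.15 delta [0.3278, 0.0808, -0.2194] [0.0015, -0.627, -0.0008] rows~ 8.1 gap 1.003 F [-0.1 -0.2 -0.6]
```

>>> play_rows(
  deltas=[
    [0.328,0.081,-0.219,0,-0.627,0],
    [0.328,0.081,-0.219,0,-0.627,0],
    [0.328,0.081,-0.219,0,-0.627,0],
    [0.328,0.081,-0.219,0,-0.627,0],
    [0.328,0.081,-0.219,0,-0.627,0],
    [0.328,0.081,-0.219,0,-0.627,0],
    [0.328,0.081,-0.219,0,-0.627,0],
    [0.328,0.081,-0.219,0,-0.627,0],
    [0.328,0.081,-0.219,0,-0.627,0],
    [0.328,0.081,-0.219,0,-0.627,0],
    [0.328,0.081,-0.219,0,-0.627,0],
    [0.328,0.081,-0.219,0,-0.627,0],
  ],
  gripper=0.05,
)

```text
t: 1.35
tcp_pos: [0.4456, 0.2712, 0.1506]
tool_rot: [-0.7, -0.099, 0.099, 0.7]
force: [0.1, 0.0, 0.5]
finger_gap: 0.588
```

```bash
python3 -c "
from h import *
plan(.446,.269,.005,16)
snap('wrist','w1')"
```

```text
t 1.35 delta [-0.0002, 0.1456, -0.0023] [-0.0004, 0.0019, -0.0002] rows~ 2.9 gap 0.588 F [0.1 0.  0.5]
```

View pics/w1.png

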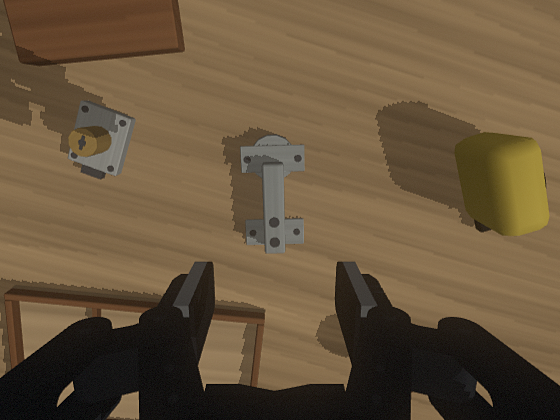

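The hinge arm runs from (272,165) to (275,252) in the wrist view, cup end up. The lock's brass top is at (82,143).

```bash
python3 -c "
from h import *
m=np.load('pics/w1.npy',allow_pickle=True).item()
a=ray(m,273,165,.026);b=ray(m,275,252,.026);d=b-a
print(a,b,np.linalg.norm(d),np.degrees(np.arctan2(d[1],d[0])))
u=d/np.linalg.norm(d);print('origin',(a+b)/2-.005*u)
print('lock',ray(m,82,143,.036))
"
```

```text
[0.4198281  0.26216027 0.026     ] [0.48455488 0.28240916 0.026     ] 0.06782015684395205 17.371582270112192
origin [0.44741955 0.27079188 0.026     ]
lock [0.44008271 0.13164288 0.036     ]
```

>>> play_rows(
  deltas=[
    [0.001,0.05,-0.001,0,0.01,0],
    [0.001,0.1,-0.001,0,0.01,0],
    [0.001,0.13,-0.001,0,0.01,0],
    [0.001,0.145,-0.001,0,0.01,0],
    [0.001,0.145,-0.001,0,0.01,0],
    [0.001,0.145,-0.001,0,0.01,0],
  ],
)

```text
t: 2.0
tcp_pos: [0.4476, 0.2702, 0.0056]
tool_rot: [-0.701, -0.096, 0.095, 0.701]
force: [0.5, 0.8, 0.3]
finger_gap: 0.585
```

>>> play_rows(
  deltas=[
    [0,0,0,0,0,0],
    [0,0,0,0,0,0],
    [0,0,0,0,0,0],
    [0,0,0,0,0,0],
    [0,0,0,0,0,0],
  ],
  gripper=0.0,
  force=60,
)

```text
t: 2.5
tcp_pos: [0.4488, 0.2697, 0.0068]
tool_rot: [-0.7, -0.096, 0.094, 0.701]
force: [-1.4, 0.6, 6.2]
finger_gap: 0.172
```

>>> play_rows(
  deltas=[
    [0,-0.03,0,0,0,0],
    [0,-0.06,0,0,0,0],
    [0,-0.075,0,0,0,0],
    [0,-0.075,0,0,0,0],
    [0,-0.075,0,0,0,0],
  ],
)

```text
t: 3.0
tcp_pos: [0.4479, 0.2691, 0.0806]
tool_rot: [-0.701, -0.095, 0.095, 0.701]
force: [-0.0, 0.6, -1.0]
finger_gap: 0.175
```

```bash
python3 -c "
from h import *
plan(.6236,.2647,.08,9.8)
snap('wrist','w2');snap('scene','s2')"
```

```text
t 3.0 delta [0.1682, 0.0007, -0.051] [-0.0001, 0.098, 0.0007] rows~ 3.5 gap 0.175 F [-0.   0.6 -1. ]
```

View pics/w2.png

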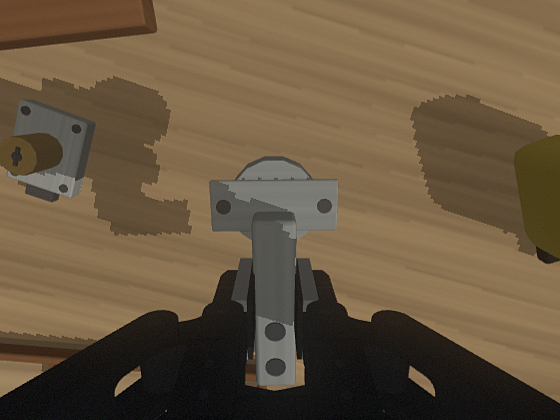

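>>> play_rows(
  deltas=[
    [0.168,0.001,-0.051,0,0.098,0],
    [0.168,0.001,-0.051,0,0.098,0],
    [0.168,0.001,-0.051,0,0.098,0],
    [0.168,0.001,-0.051,0,0.098,0],
    [0.168,0.001,-0.051,0,0.098,0],
    [0.168,0.001,-0.051,0,0.098,0],
    [0.168,0.001,-0.051,0,0.098,0],
  ],
)

```text
t: 3.8
tcp_pos: [0.6208, 0.2645, 0.0778]
tool_rot: [0.705, 0.059, -0.062, -0.704]
force: [-0.8, 0.5, -0.8]
finger_gap: 0.168
```

```bash
python3 -c "
from h import *
plan(.6236,.2647,.0135,9.8)
snap('wrist','w3')"
```

```text
t 3.8 delta [0.0031, 0.0642, -0.0003] [0.0002, 0.0005, -0.0049] rows~ 1.3 gap 0.168 F [-0.8  0.5 -0.8]
```

View pics/w3.png

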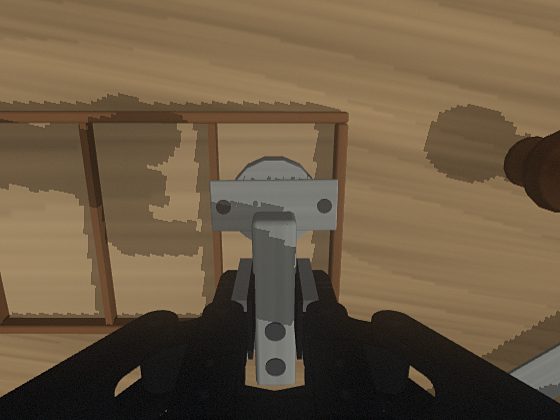

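```bash
python3 -c "
from h import *
m=np.load('pics/w3.npy',allow_pickle=True).item()
for p in [(348,113),(85,118),(212,118),(332,327),(90,325)]: print(p,ray(m,*p,.016).round(4))
print('pred corner',np.array([.6315,.195])-.068*np.array([.9854,.170])+.109*np.array([-.170,.9854]))
for y in (.035,-.035):print('pred div', np.array([.6315,.195])-.065*np.array([.9854,.170])+y*np.array([-.170,.9854]))
"
```

```text
(348, 113) [0.5496 0.2917 0.016 ]
(85, 118) [0.5763 0.1531 0.016 ]
(212, 118) [0.5646 0.2203 0.016 ]
(332, 327) [0.6788 0.311  0.016 ]
(90, 325) [0.7036 0.1604 0.016 ]
pred corner [0.5459628 0.2908486]
pred div [0.561499 0.218439]
pred div [0.573399 0.149461]
```

>>> play_rows(
  deltas=[
    [0.004,0.03,0.001,0,0,-0.005],
    [0.004,0.05,0.001,0,0,-0.005],
    [0.004,0.058,0.001,0,0,-0.005],
    [0.004,0.062,0.001,0,0,-0.005],
    [0.004,0.065,0.001,0,0,-0.005],
    [0.004,0.065,0.001,0,0,-0.005],
  ],
)

```text
t: 4.45
tcp_pos: [0.6275, 0.2666, 0.0149]
tool_rot: [-0.704, -0.063, 0.058, 0.705]
force: [0.9, 1.4, -1.4]
finger_gap: 0.169
```

>>> play_rows(
  deltas=[
    [0,0.001,0,0,0,0],
    [0,0.002,0,0,0,0],
    [0,0.002,0,0,0,0],
  ],
)

```text
t: 4.75
tcp_pos: [0.6277, 0.2665, 0.013]
tool_rot: [-0.704, -0.063, 0.058, 0.705]
force: [-0.0, 0.2, 0.1]
finger_gap: 0.173
```

>>> play_rows(
  deltas=[
    [0,0,0,0,0,0],
    [0,0,0,0,0,0],
    [0,0,0,0,0,0],
    [0,0,0,0,0,0],
    [0,-0.03,0,0,0,0],
    [0,-0.08,0,0,0,0],
    [0,-0.1,0,0,0,0],
    [0,-0.1,0,0,0,0],
  ],
  gripper=0.04,
)

```text
t: 5.55
tcp_pos: [0.6297, 0.2671, 0.1169]
tool_rot: [-0.704, -0.065, 0.056, 0.705]
force: [0.1, -0.0, -0.9]
finger_gap: 0.466
```

```bash
python3 -c "
from h import *
plan(.4395,.132,.12,-5)
snap('top','t4');snap('wrist','w4')"
```

```text
t 5.55 delta [-0.2103, -0.0061, -0.1007] [-0.0024, 0.2586, 0.0138] rows~ 4.7 gap 0.466 F [ 0.1 -0.  -0.9]
```

View pics/w4.png

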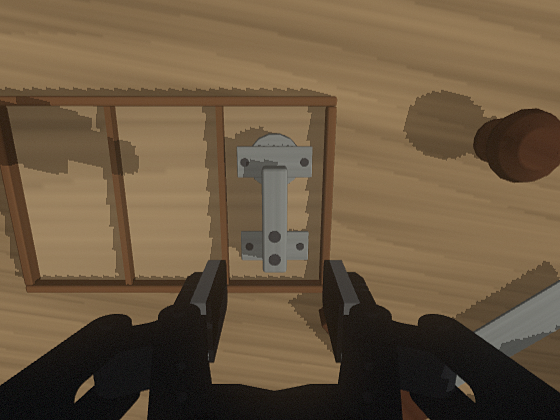

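The hinge lies flat in its compartment. Next is the lock.

>>> play_rows(
  deltas=[
    [-0.21,-0.006,-0.101,0,0.259,0.014],
    [-0.21,-0.006,-0.101,0,0.259,0.014],
    [-0.21,-0.006,-0.101,0,0.259,0.014],
    [-0.21,-0.006,-0.101,0,0.259,0.014],
    [-0.21,-0.006,-0.101,0,0.259,0.014],
    [-0.21,-0.006,-0.101,0,0.259,0.014],
    [-0.21,-0.006,-0.101,0,0.259,0.014],
    [-0.21,-0.006,-0.101,0,0.259,0.014],
  ],
)

```text
t: 6.45
tcp_pos: [0.4383, 0.1313, 0.1167]
tool_rot: [-0.706, 0.034, -0.028, 0.706]
force: [-0.1, 0.3, -0.1]
finger_gap: 0.462
```

```bash
python3 -c "
from h import *
plan(.4395,.132,.0145,-5)
snap('wrist','w5')"
```

```text
t 6.45 delta [0.0019, 0.1022, 0.0009] [0.0003, -0.0004, -0.0082] rows~ 2.0 gap 0.462 F [-0.1  0.3 -0.1]
```

View pics/w5.png

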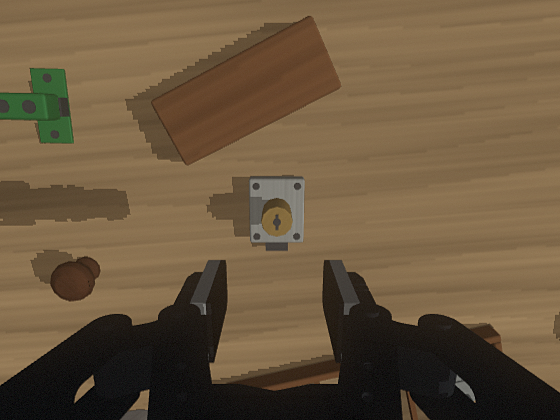

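```bash
python3 -c "
from h import *
m=np.load('pics/w5.npy',allow_pickle=True).item()
print('lock',ray(m,277,223,.036))
print('knob',ray(m,71,282,.024))
"
```

```text
lock [0.44056142 0.13236196 0.036     ]
knob [ 0.47488904 -0.01513086  0.024     ]
```

>>> play_rows(
  deltas=[
    [0.002,0.05,0.001,0,0,-0.008],
    [0.002,0.08,0.001,0,0,-0.008],
    [0.002,0.095,0.001,0,0,-0.008],
    [0.002,0.102,0.001,0,0,-0.008],
    [0.002,0.102,0.001,0,0,-0.008],
    [0.002,0.102,0.001,0,0,-0.008],
  ],
)

```text
t: 7.1
tcp_pos: [0.4389, 0.1321, 0.0155]
tool_rot: [0.707, -0.031, 0.031, -0.706]
force: [0.3, 0.3, 0.9]
finger_gap: 0.47
```

>>> play_rows(
  deltas=[
    [0,0,0,0,0,0],
    [0,0,0,0,0,0],
    [0,0,0,0,0,0],
    [0,0,0,0,0,0],
    [0,0,0,0,0,0],
  ],
  gripper=0.0,
)

```text
t: 7.6
tcp_pos: [0.439, 0.1319, 0.0163]
tool_rot: [0.706, -0.03, 0.032, -0.706]
force: [-0.5, 0.6, 7.3]
finger_gap: 0.208
```

>>> play_rows(
  deltas=[
    [0,-0.03,0,0,0,0],
    [0,-0.06,0,0,0,0],
    [0,-0.075,0,0,0,0],
    [0,-0.075,0,0,0,0],
    [0,-0.075,0,0,0,0],
  ],
)

```text
t: 8.1
tcp_pos: [0.4382, 0.1319, 0.0904]
tool_rot: [0.707, -0.031, 0.031, -0.706]
force: [0.6, 0.3, -0.5]
finger_gap: 0.208
```

```bash
python3 -c "
from h import *
plan(.633,.1965,.09,9.8)
snap('wrist','w6')"
```

```text
t 8.1 delta [0.1884, 0.0003, 0.0815] [0.0004, -0.2589, -0.0003] rows~ 4.1 gap 0.208 F [ 0.6  0.3 -0.5]
```

View pics/w6.png

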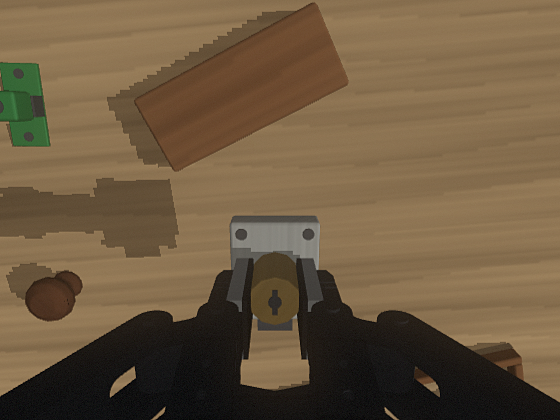

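>>> play_rows(
  deltas=[
    [0.188,0,0.0815,0,-0.259,0],
    [0.188,0,0.0815,0,-0.259,0],
    [0.188,0,0.0815,0,-0.259,0],
    [0.188,0,0.0815,0,-0.259,0],
    [0.188,0,0.0815,0,-0.259,0],
    [0.188,0,0.0815,0,-0.259,0],
    [0.188,0,0.0815,0,-0.259,0],
    [0.188,0,0.0815,0,-0.259,0],
  ],
)

```text
t: 8.95
tcp_pos: [0.6301, 0.196, 0.0889]
tool_rot: [0.705, 0.059, -0.062, -0.704]
force: [-0.7, -0.1, -1.3]
finger_gap: 0.207
```

```bash
python3 -c "
from h import *
plan(.633,.1965,.0225,9.8)"
```

```text
t 8.95 delta [0.0033, 0.0664, -0.0] [0.0001, -0.0, -0.0054] rows~ 1.3 gap 0.207 F [-0.7 -0.1 -1.3]
```

>>> play_rows(
  deltas=[
    [0.003,0.03,0,0,0,-0.005],
    [0.003,0.05,0,0,0,-0.005],
    [0.003,0.058,0,0,0,-0.005],
    [0.003,0.064,0,0,0,-0.005],
    [0.003,0.067,0,0,0,-0.005],
    [0.003,0.068,0,0,0,-0.005],
    [0.003,0.068,0,0,0,-0.005],
  ],
)

```text
t: 9.65
tcp_pos: [0.636, 0.1971, 0.0228]
tool_rot: [-0.704, -0.062, 0.059, 0.705]
force: [0.2, -0.6, -1.0]
finger_gap: 0.205
```

>>> play_rows(
  deltas=[
    [0,0.001,0,0,0,0],
    [0,0.001,0,0,0,0],
  ],
)

```text
t: 9.85
tcp_pos: [0.6363, 0.1972, 0.0224]
tool_rot: [-0.704, -0.063, 0.058, 0.705]
force: [-1.0, 0.1, 5.5]
finger_gap: 0.207
```

>>> play_rows(
  deltas=[
    [0,0,0,0,0,0],
    [0,0,0,0,0,0],
    [0,0,0,0,0,0],
    [0,0,0,0,0,0],
    [0,-0.03,0,0,0,0],
    [0,-0.08,0,0,0,0],
    [0,-0.1,0,0,0,0],
    [0,-0.1,0,0,0,0],
  ],
  gripper=0.04,
)

```text
t: 10.65
tcp_pos: [0.638, 0.1975, 0.1253]
tool_rot: [-0.704, -0.065, 0.056, 0.705]
force: [0.4, 0.2, -0.8]
finger_gap: 0.468
```

```bash
python3 -c "
from h import *
plan(.475,-.0125,.12,0)
plan(.475,-.126,.12,0)
snap('wrist','w7')"
```

```text
t 10.65 delta [-0.1965, 0.0029, -0.1791] [-0.0005, 0.1713, 0.0126] rows~ 5.3 gap 0.468 F [ 0.4  0.2 -0.8]
t 10.65 delta [-0.2159, 0.0028, -0.291] [-0.0005, 0.1713, 0.0126] rows~ 7.2 gap 0.468 F [ 0.4  0.2 -0.8]
```

View pics/w7.png

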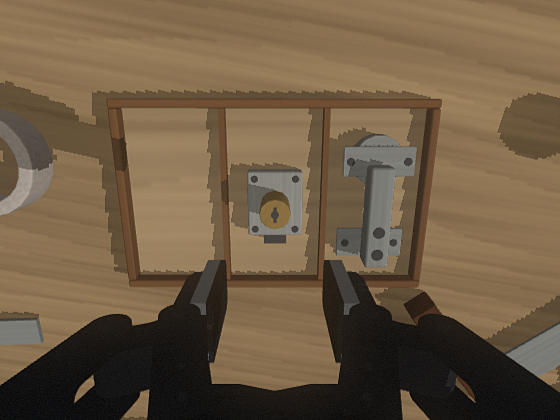

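Lock is seated. I'll refine the tray corners from this view: near (107,101) and (441,101), far (131,287) and (419,286). Then on to the long handle.

```bash
python3 -c "
from h import *
m=np.load('pics/w7.npy',allow_pickle=True).item()
p=np.array([ray(m,*q,.016)[:2] for q in [(107,100),(441,100),(131,287),(420,286)]]);print(p.round(4),p.mean(0))
print(np.linalg.norm(p[0]-p[1]),np.linalg.norm(p[0]-p[2]),np.degrees(np.arctan2(*(p[1]-p[0])[::-1]))-90)
"
```

```text
[[0.5869 0.0778]
 [0.5499 0.2914]
 [0.7201 0.1013]
 [0.682  0.316 ]] [0.63472481 0.19659193]
0.2167868116265425 0.13532161595579723 9.827076891216294
```

>>> play_rows(
  deltas=[
    [-0.216,0.003,-0.291,0,0.171,0.012],
    [-0.216,0.003,-0.291,0,0.171,0.012],
    [-0.216,0.003,-0.291,0,0.171,0.012],
    [-0.216,0.003,-0.291,0,0.171,0.012],
    [-0.216,0.003,-0.291,0,0.171,0.012],
    [-0.216,0.003,-0.291,0,0.171,0.012],
    [-0.216,0.003,-0.291,0,0.171,0.012],
    [-0.216,0.003,-0.291,0,0.171,0.012],
    [-0.216,0.003,-0.291,0,0.171,0.012],
    [-0.216,0.003,-0.291,0,0.171,0.012],
  ],
)

```text
t: 11.7
tcp_pos: [0.4717, -0.1257, 0.1165]
tool_rot: [-0.707, 0.003, 0.003, 0.707]
force: [-0.2, -0.4, -0.4]
finger_gap: 0.466
```

```bash
python3 -c "
from h import *
plan(.475,-.126,.0095,0)
snap('wrist','w8')"
```

```text
t 11.7 delta [0.0044, 0.1069, -0.0003] [-0.0007, -0.0002, -0.0095] rows~ 2.1 gap 0.466 F [-0.2 -0.4 -0.4]
```

View pics/w8.png

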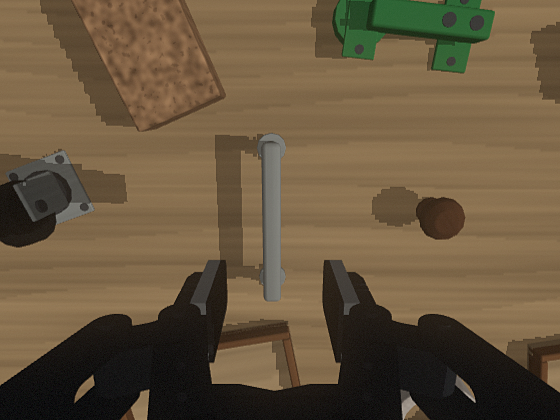

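```bash
python3 -c "
from h import *
m=np.load('pics/w8.npy',allow_pickle=True).item()
a=ray(m,271,143,.032);b=ray(m,272,300,.032);print(a,b,(a+b)/2,np.linalg.norm(a-b),np.degrees(np.arctan2(*(b-a)[1::-1])))
print('knob',ray(m,441,219,.024))
print([ray(m,*p,.003)[:2].round(4) for p in [(64,151),(93,211)]])
"
```

```text
[ 0.42388257 -0.12813516  0.032     ] [ 0.53005677 -0.1277228   0.032     ] [ 0.47696967 -0.12792898  0.032     ] 0.10617499829052382 0.22252744853324227
knob [ 0.47457659 -0.01526936  0.024     ]
[array([ 0.432 , -0.2708]), array([ 0.4749, -0.2565])]
```

>>> play_rows(
  deltas=[
    [0.005,0.05,-0.001,0,0,-0.009],
    [0.005,0.08,-0.001,0,0,-0.009],
    [0.005,0.097,-0.001,0,0,-0.009],
    [0.005,0.105,-0.001,0,0,-0.009],
    [0.005,0.107,-0.001,0,0,-0.009],
    [0.005,0.107,-0.001,0,0,-0.009],
  ],
)

```text
t: 12.35
tcp_pos: [0.4767, -0.1269, 0.0104]
tool_rot: [0.707, 0.001, -0.0, -0.707]
force: [0.1, -0.3, 0.7]
finger_gap: 0.466
```

>>> play_rows(
  deltas=[
    [0,0,0,0,0,0],
    [0,0,0,0,0,0],
    [0,0,0,0,0,0],
    [0,0,0,0,0,0],
    [0,0,0,0,0,0],
  ],
  gripper=0.0,
)

```text
t: 12.85
tcp_pos: [0.4768, -0.1279, 0.0113]
tool_rot: [0.708, 0.001, 0.001, -0.707]
force: [0.3, 0.6, 7.0]
finger_gap: 0.121
```

>>> play_rows(
  deltas=[
    [0,-0.03,0,0,0,0],
    [0,-0.06,0,0,0,0],
    [0,-0.09,0,0,0,0],
    [0,-0.09,0,0,0,0],
    [0,-0.09,0,0,0,0],
  ],
)

```text
t: 13.35
tcp_pos: [0.4761, -0.1277, 0.1008]
tool_rot: [0.708, 0.001, 0.001, -0.707]
force: [0.3, 0.3, -1.0]
finger_gap: 0.121
```

```bash
python3 -c "
from h import *
c=np.array([.634,.1965])-.07*np.array([-.170,.9854]);print(c)
plan(*c,.1,-6)
snap('wrist','w9')"
```

```text
[0.6459   0.127522]
t 13.35 delta [0.1698, 0.0009, 0.2553] [0.0013, 0.1046, 0.0025] rows~ 6.1 gap 0.121 F [ 0.3  0.3 -1. ]
```

View pics/w9.png

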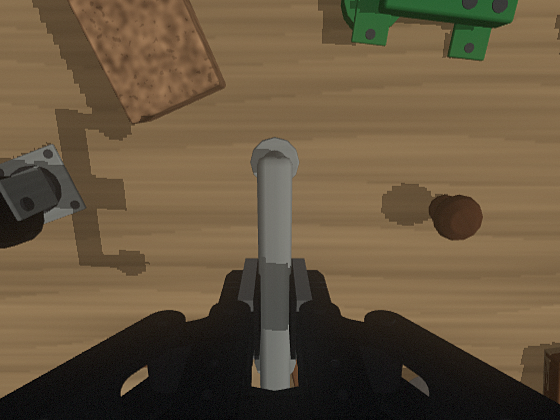

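>>> play_rows(
  deltas=[
    [0.17,0,0.255,0,0.105,0],
    [0.17,0,0.255,0,0.105,0],
    [0.17,0,0.255,0,0.105,0],
    [0.17,0,0.255,0,0.105,0],
    [0.17,0,0.255,0,0.105,0],
    [0.17,0,0.255,0,0.105,0],
    [0.17,0,0.255,0,0.105,0],
    [0.17,0,0.255,0,0.105,0],
    [0.17,0,0.255,0,0.105,0],
  ],
)

```text
t: 14.3
tcp_pos: [0.6439, 0.1266, 0.0984]
tool_rot: [0.707, -0.038, 0.036, -0.706]
force: [1.0, -0.7, -0.9]
finger_gap: 0.122
```

```bash
python3 -c "
from h import *
plan(.646,.1275,.03,-6)
snap('wrist','w10')"
```

```text
t 14.3 delta [0.0022, 0.0684, 0.0012] [0.0016, -0.0003, -0.0035] rows~ 1.4 gap 0.122 F [ 1.  -0.7 -0.9]
```

View pics/w10.png

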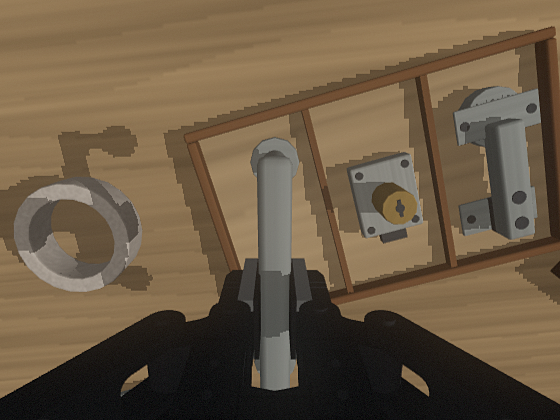

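>>> play_rows(
  deltas=[
    [0.002,0.03,0.001,0,0,-0.003],
    [0.002,0.05,0.001,0,0,-0.003],
    [0.002,0.062,0.001,0,0,-0.003],
    [0.002,0.068,0.001,0,0,-0.003],
    [0.002,0.068,0.001,0,0,-0.003],
    [0.002,0.068,0.001,0,0,-0.003],
  ],
)

```text
t: 14.95
tcp_pos: [0.6486, 0.1279, 0.033]
tool_rot: [0.706, -0.035, 0.039, -0.706]
force: [0.6, -0.9, -0.3]
finger_gap: 0.123
```

```bash
python3 -c "
from h import *
plan(.646,.1275,.017,-6)
snap('wrist','w11');snap('scene','s11')"
```

```text
t 14.95 delta [-0.0026, 0.016, -0.0006] [0.0003, -0.0006, 0.0052] rows~ 0.3 gap 0.123 F [ 0.6 -0.9 -0.3]
```

View pics/w11.png

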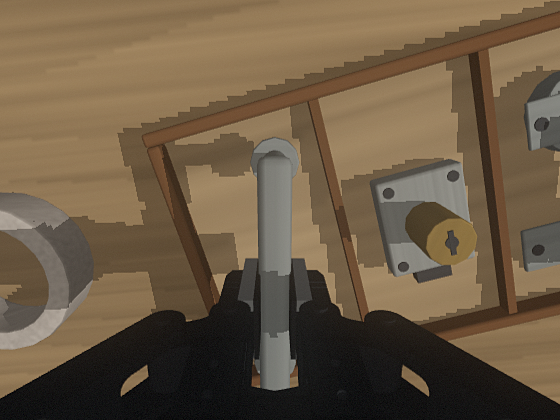

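```bash
python3 -c "
from h import *
m=np.load('pics/w11.npy',allow_pickle=True).item()
print('foot',ray(m,273,138,.024),ray(m,251,160,.024))
print('wall in',ray(m,290,108,.016),ray(m,160,148,.016),'outcorner',ray(m,144,137,.016))
"
```

```text
foot [0.59216548 0.13291005 0.024     ] [0.60006897 0.12298512 0.024     ]
wall in [0.58144267 0.14112308 0.016     ] [0.59203676 0.08423747 0.016     ] outcorner [0.58675361 0.0783704  0.016     ]
```

>>> play_rows(
  deltas=[
    [-0.003,0.008,0,0,0,0.005],
    [-0.003,0.013,0,0,0,0.005],
    [-0.003,0.015,0,0,0,0.005],
    [-0.003,0.016,0,0,0,0.005],
    [-0.003,0.016,0,0,0,0.005],
  ],
)

```text
t: 15.55
tcp_pos: [0.6444, 0.1287, 0.0173]
tool_rot: [0.706, -0.038, 0.036, -0.706]
force: [-3.3, -0.3, 8.2]
finger_gap: 0.125
```

Contact with the floor. Release.

>>> play_rows(
  deltas=[
    [0,0,0,0,0,0],
    [0,0,0,0,0,0],
    [0,0,0,0,0,0],
    [0,0,0,0,0,0],
    [0,-0.03,0,0,0,0],
    [0,-0.08,0,0,0,0],
    [0,-0.1,0,0,0,0],
    [0,-0.1,0,0,0,0],
  ],
  gripper=0.035,
)

```text
t: 16.35
tcp_pos: [0.6482, 0.1287, 0.1204]
tool_rot: [-0.706, 0.034, -0.04, 0.706]
force: [-0.4, 0.2, 0.5]
finger_gap: 0.41
```

```bash
python3 -c "
from h import *
plan(.4745,-.0145,.12,0)
snap('wrist','w12')"
```

```text
t 16.35 delta [-0.1578, -0.0009, -0.1606] [-0.0003, -0.1047, 0.0075] rows~ 4.5 gap 0.41 F [-0.4  0.2  0.5]
```

View pics/w12.png

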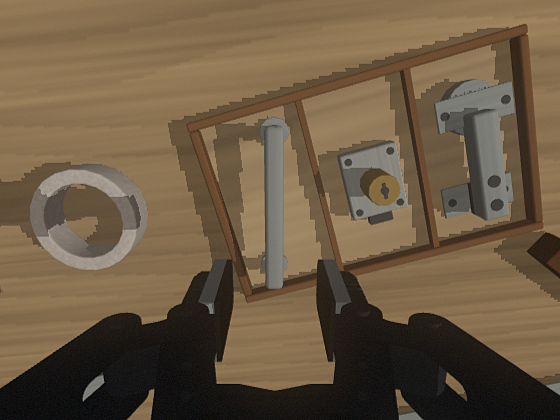

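The long handle stands inside its compartment, both feet clear of the walls. Now the small knob.

>>> play_rows(
  deltas=[
    [-0.158,-0.001,-0.161,0,-0.105,0.007],
    [-0.158,-0.001,-0.161,0,-0.105,0.007],
    [-0.158,-0.001,-0.161,0,-0.105,0.007],
    [-0.158,-0.001,-0.161,0,-0.105,0.007],
    [-0.158,-0.001,-0.161,0,-0.105,0.007],
    [-0.158,-0.001,-0.161,0,-0.105,0.007],
    [-0.158,-0.001,-0.161,0,-0.105,0.007],
    [-0.158,-0.001,-0.161,0,-0.105,0.007],
  ],
  gripper=0.05,
)

```text
t: 17.2
tcp_pos: [0.4724, -0.0147, 0.117]
tool_rot: [0.707, -0.002, -0.003, -0.707]
force: [-0.2, 0.1, -0.3]
finger_gap: 0.586
```

```bash
python3 -c "
from h import *
plan(.4745,-.0145,.004,0)
snap('wrist','w13')"
```

```text
t 17.2 delta [0.0029, 0.1129, 0.0002] [0.0, 0.0008, -0.0074] rows~ 2.3 gap 0.586 F [-0.2  0.1 -0.3]
```

View pics/w13.png

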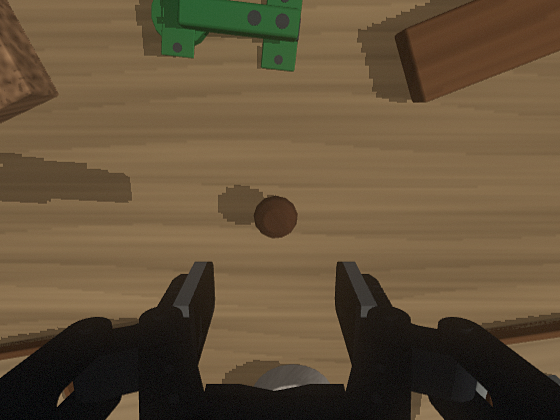

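```bash
python3 -c "
from h import *
m=np.load('pics/w13.npy',allow_pickle=True).item()
print(ray(m,276,217,.023))
"
```

```text
[ 0.47459574 -0.01401311  0.023     ]
```

>>> play_rows(
  deltas=[
    [0.003,0.05,0.001,0,0,-0.007],
    [0.003,0.08,0.001,0,0,-0.007],
    [0.003,0.1,0.001,0,0,-0.007],
    [0.003,0.11,0.001,0,0,-0.007],
    [0.003,0.115,0.001,0,0,-0.007],
    [0.003,0.115,0.001,0,0,-0.007],
    [0.003,0.115,0.001,0,0,-0.007],
  ],
)

```text
t: 17.95
tcp_pos: [0.4741, -0.014, 0.0031]
tool_rot: [0.707, 0.0, -0.0, -0.707]
force: [0.5, 0.4, -0.0]
finger_gap: 0.585
```

>>> play_rows(
  deltas=[
    [0,0,0,0,0,0],
    [0,0,0,0,0,0],
    [0,0,0,0,0,0],
    [0,0,0,0,0,0],
    [0,0,0,0,0,0],
  ],
  gripper=0.0,
  force=30,
)

```text
t: 18.45
tcp_pos: [0.474, -0.0142, 0.0035]
tool_rot: [0.707, 0.0, 0.0, -0.707]
force: [-1.2, 0.2, 5.8]
finger_gap: 0.317
```

>>> play_rows(
  deltas=[
    [0,-0.03,0,0,0,0],
    [0,-0.06,0,0,0,0],
    [0,-0.09,0,0,0,0],
    [0,-0.09,0,0,0,0],
    [0,-0.09,0,0,0,0],
  ],
)

```text
t: 18.95
tcp_pos: [0.4737, -0.0141, 0.0931]
tool_rot: [0.707, 0.0, 0.0, -0.707]
force: [-0.1, 0.3, -0.5]
finger_gap: 0.318
```

```bash
python3 -c "
from h import *
plan(.6346,-.1397,.09,11)
snap('wrist','w14')"
```

```text
t 18.95 delta [0.1608, 0.0034, -0.1256] [0.0007, -0.1919, 0.0009] rows~ 4.1 gap 0.318 F [-0.1  0.3 -0.5]
```

View pics/w14.png

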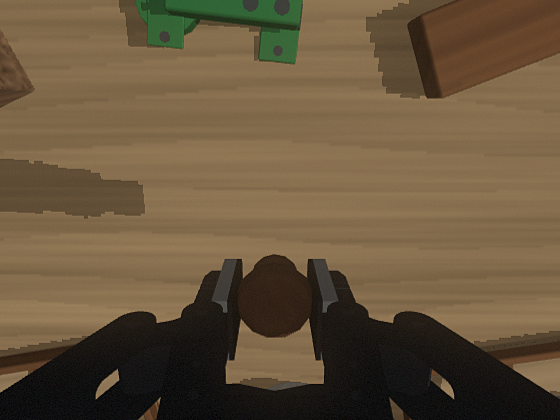

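>>> play_rows(
  deltas=[
    [0.161,0.003,-0.126,0,-0.192,0],
    [0.161,0.003,-0.126,0,-0.192,0],
    [0.161,0.003,-0.126,0,-0.192,0],
    [0.161,0.003,-0.126,0,-0.192,0],
    [0.161,0.003,-0.126,0,-0.192,0],
    [0.161,0.003,-0.126,0,-0.192,0],
    [0.161,0.003,-0.126,0,-0.192,0],
    [0.161,0.003,-0.126,0,-0.192,0],
  ],
)

```text
t: 19.8
tcp_pos: [0.6323, -0.1383, 0.0882]
tool_rot: [-0.703, -0.067, 0.07, 0.705]
force: [-0.2, -0.5, -0.3]
finger_gap: 0.314
```

```bash
python3 -c "
from h import *
plan(.6346,-.1397,.0095,11)
snap('wrist','w15')"
```

```text
t 19.8 delta [0.0023, 0.0787, -0.002] [-0.0025, 0.0012, -0.0044] rows~ 1.6 gap 0.314 F [-0.2 -0.5 -0.3]
```

View pics/w15.png

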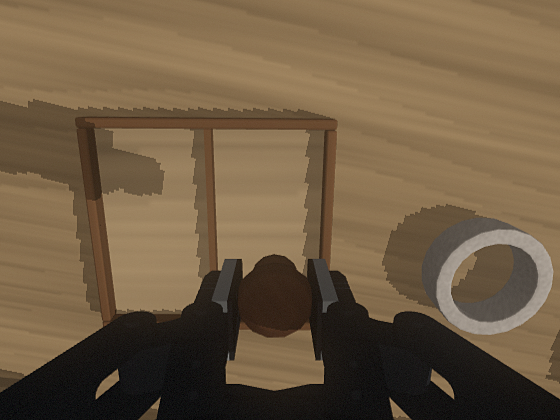

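```bash
python3 -c "
from h import *
print(sense()['q'].round(2))
plan(.635,-.141,.04,-79)
"
```

```text
[-0.39  0.73  1.48 -0.    0.93 -2.15]
t 19.85 delta [0.0019, 0.0486, -0.003] [0.0013, 1.572, -0.0042] rows~ 10.5 gap 0.32 F [-0.3  0.1 -0.1]
```

>>> play_rows(
  deltas=[
    [0.002,0,-0.003,0,0.14,0],
    [0.002,0,-0.003,0,0.28,0],
    [0.002,0.01,-0.003,0,0.42,0],
    [0.002,0.02,-0.003,0,0.56,0],
    [0.002,0.03,-0.003,0,0.7,0],
    [0.002,0.04,-0.003,0,0.84,0],
    [0.002,0.05,-0.003,0,0.98,0],
    [0.002,0.05,-0.003,0,1.12,0],
    [0.002,0.05,-0.003,0,1.26,0],
    [0.002,0.05,-0.003,0,1.4,0],
    [0.002,0.05,-0.003,0,1.54,0],
    [0.002,0.05,-0.003,0,1.572,0],
  ],
)

```text
t: 21.05
tcp_pos: [0.6362, -0.1415, 0.0395]
tool_rot: [0.545, -0.451, 0.45, -0.545]
force: [-0.2, -0.7, 0.4]
finger_gap: 0.315
```

```bash
python3 -c "
from h import *
plan(.635,-.141,.0105,-79)
snap('wrist','w16')"
```

```text
t 21.05 delta [-0.0007, 0.029, -0.001] [0.0017, -0.0031, -0.0006] rows~ 0.6 gap 0.315 F [-0.2 -0.7  0.4]
```

View pics/w16.png

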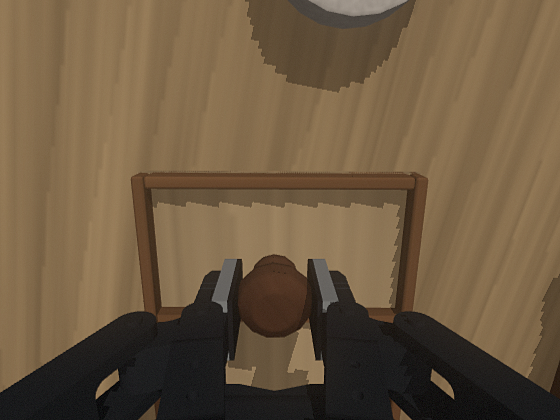

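>>> play_rows(
  deltas=[
    [0,0.015,0,0,0,0],
    [0,0.024,0,0,0,0],
    [0,0.028,0,0,0,0],
    [0,0.03,0,0,0,0],
    [0,0.03,0,0,0,0],
  ],
)

```text
t: 21.6
tcp_pos: [0.6355, -0.1419, 0.0096]
tool_rot: [0.546, -0.451, 0.448, -0.545]
force: [-2.8, 1.6, 7.4]
finger_gap: 0.317
```

>>> play_rows(
  deltas=[
    [0,0,0,0,0,0],
    [0,0,0,0,0,0],
    [0,0,0,0,0,0],
    [0,0,0,0,0,0],
    [0,-0.02,0,0,0,0],
    [0,-0.06,0,0,0,0],
    [0,-0.1,0,0,0,0],
    [0,-0.12,0,0,0,0],
    [0,-0.12,0,0,0,0],
  ],
  gripper=0.05,
)

```text
t: 22.5
tcp_pos: [0.6396, -0.1435, 0.1332]
tool_rot: [-0.545, 0.447, -0.453, 0.546]
force: [0.2, 0.4, 0.4]
finger_gap: 0.586
```

```bash
python3 -c "
from h import *
plan(.48,-.24,.16,-72)
snap('wrist','w17')"
```

```text
t 22.5 delta [0.0645, -0.0275, -0.1749] [-0.0056, -0.123, 0.0047] rows~ 3.8 gap 0.586 F [0.2 0.4 0.4]
```

View pics/w17.png

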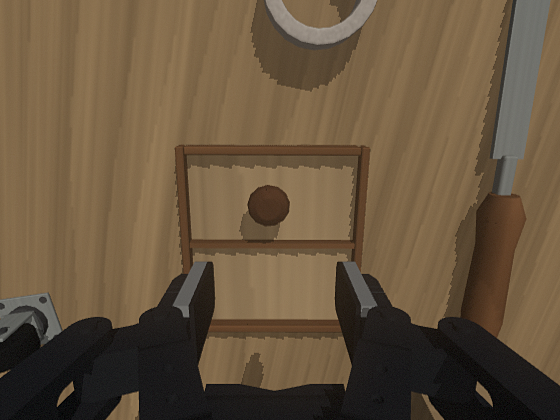

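```bash
python3 -c "
from h import *
plan(.459,-.284,.16,18)"
```

```text
t 22.55 delta [0.1046, -0.0293, -0.2025] [0.0, -1.6939, 0.0032] rows~ 11.3 gap 0.583 F [-0.5  0.9 -0.4]
```

>>> play_rows(
  deltas=[
    [0.105,-0.029,-0.2025,0,-1.694,0],
    [0.105,-0.029,-0.2025,0,-1.694,0],
    [0.105,-0.029,-0.2025,0,-1.694,0],
    [0.105,-0.029,-0.2025,0,-1.694,0],
    [0.105,-0.029,-0.2025,0,-1.694,0],
    [0.105,-0.029,-0.2025,0,-1.694,0],
    [0.105,-0.029,-0.2025,0,-1.694,0],
    [0.105,-0.029,-0.2025,0,-1.694,0],
    [0.105,-0.029,-0.2025,0,-1.694,0],
    [0.105,-0.029,-0.2025,0,-1.694,0],
    [0.105,-0.029,-0.2025,0,-1.694,0],
    [0.105,-0.029,-0.2025,0,-1.694,0],
  ],
)

```text
t: 23.75
tcp_pos: [0.4571, -0.2832, 0.1565]
tool_rot: [-0.697, -0.111, 0.113, 0.699]
force: [-0.7, 0.3, 0.1]
finger_gap: 0.582
```

```bash
python3 -c "
from h import *
plan(.459,-.284,.16,18)
snap('wrist','w18')"
```

```text
t 23.75 delta [0.0015, -0.0035, -0.0014] [-0.0039, 0.0041, -0.003] rows~ 0.1 gap 0.582 F [-0.7  0.3  0.1]
```

View pics/w18.png

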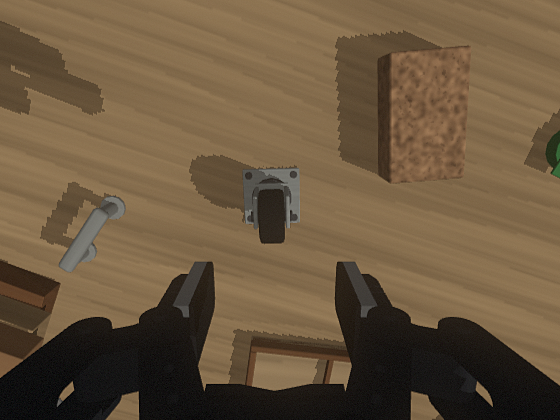

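```bash
python3 -c "
from h import *
m=np.load('pics/w18.npy',allow_pickle=True).item()
p=np.array([ray(m,*q,.003)[:2] for q in [(244,170),(298,168),(244,223),(300,222)]]);print(p.round(4),p.mean(0))
for a,b in((0,1),(2,3),(0,2),(1,3)):
  d=p[b]-p[a];print(np.linalg.norm(d),np.degrees(np.arctan2(d[1],d[0])))
print('wheel top edges',ray(m,258,225,.056),ray(m,286,225,.056))
"
```

```text
[[ 0.4467 -0.3124]
 [ 0.4316 -0.2716]
 [ 0.4896 -0.2993]
 [ 0.4741 -0.2549]] [ 0.46050907 -0.28453535]
0.04350173362056652 110.34859484697395
0.04696695402249122 109.25508593708307
0.044836722525342446 16.9522793367287
0.04566131492349985 21.353039759638776
wheel top edges [ 0.47039325 -0.29088564  0.056     ] [ 0.46436024 -0.27251419  0.056     ]
```

```bash
python3 -c "
from h import *
plan(.461,-.2845,.017,19.3)"
```

```text
t 23.8 delta [0.0036, 0.1395, -0.003] [-0.0039, -0.0181, -0.0029] rows~ 2.8 gap 0.589 F [-0.1  0.2 -0.2]
```

>>> play_rows(
  deltas=[
    [0.003,0.04,-0.002,-0.004,-0.018,-0.003],
    [0.003,0.08,-0.002,-0.004,-0.018,-0.003],
    [0.003,0.11,-0.002,-0.004,-0.018,-0.003],
    [0.003,0.13,-0.002,-0.004,-0.018,-0.003],
    [0.003,0.14,-0.002,-0.004,-0.018,-0.003],
    [0.003,0.14,-0.002,-0.004,-0.018,-0.003],
  ],
)

```text
t: 24.4
tcp_pos: [0.4603, -0.284, 0.0164]
tool_rot: [-0.697, -0.117, 0.117, 0.698]
force: [-0.2, 1.0, 1.3]
finger_gap: 0.586
```

>>> play_rows(
  deltas=[
    [0,0,0,0,0,0],
    [0,0,0,0,0,0],
    [0,0,0,0,0,0],
    [0,0,0,0,0,0],
    [0,0,0,0,0,0],
  ],
  gripper=0.0,
  force=60,
)

```text
t: 24.9
tcp_pos: [0.462, -0.2855, 0.0194]
tool_rot: [0.699, 0.118, -0.116, -0.696]
force: [-0.2, -0.3, 5.4]
finger_gap: 0.285
```

>>> play_rows(
  deltas=[
    [0,-0.03,0,0,0,0],
    [0,-0.06,0,0,0,0],
    [0,-0.09,0,0,0,0],
    [0,-0.09,0,0,0,0],
    [0,-0.09,0,0,0,0],
  ],
)

```text
t: 25.4
tcp_pos: [0.4613, -0.2848, 0.1089]
tool_rot: [0.699, 0.118, -0.116, -0.696]
force: [-0.2, -0.2, -0.1]
finger_gap: 0.294
```

```bash
python3 -c "
from h import *
m=np.load('pics/w17.npy',allow_pickle=True).item()
p=np.array([ray(m,*q,.016)[:2] for q in [(176,147),(369,147)]]);print('t2 +y corners',p.round(4))
plan(.649,-.2075,.10,11)
snap('wrist','w19')"
```

```text
t2 +y corners [[ 0.5661 -0.1165]
 [ 0.6977 -0.0911]]
t 25.4 delta [0.2027, 0.0093, 0.0119] [0.0046, 0.1403, 0.0028] rows~ 4.1 gap 0.294 F [-0.2 -0.2 -0.1]
```

View pics/w19.png

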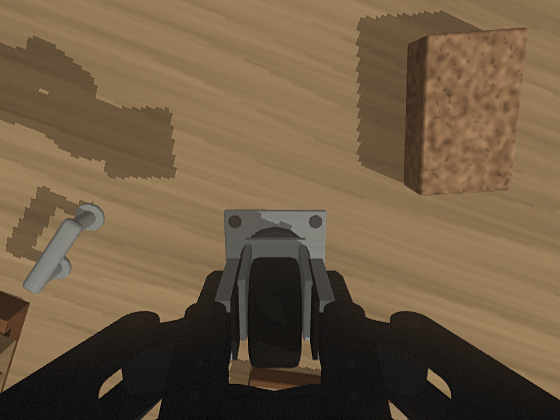

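>>> play_rows(
  deltas=[
    [0.203,0.009,0.01,0.004,0.14,0.003],
    [0.203,0.009,0.01,0.004,0.14,0.003],
    [0.203,0.009,0.01,0.004,0.14,0.003],
    [0.203,0.009,0.01,0.004,0.14,0.003],
    [0.203,0.009,0.01,0.004,0.14,0.003],
    [0.203,0.009,0.01,0.004,0.14,0.003],
    [0.203,0.009,0.01,0.004,0.14,0.003],
    [0.203,0.009,0.01,0.004,0.14,0.003],
  ],
)

```text
t: 26.25
tcp_pos: [0.6479, -0.2096, 0.0989]
tool_rot: [-0.703, -0.066, 0.069, 0.704]
force: [0.3, 0.1, -0.2]
finger_gap: 0.29
```

```bash
python3 -c "
from h import *
plan(.65,-.2095,.0255,11)
snap('wrist','w20')"
```

```text
t 26.25 delta [0.0023, 0.0734, -0.0004] [-0.002, -0.0013, -0.0033] rows~ 1.5 gap 0.29 F [ 0.3  0.1 -0.2]
```

View pics/w20.png

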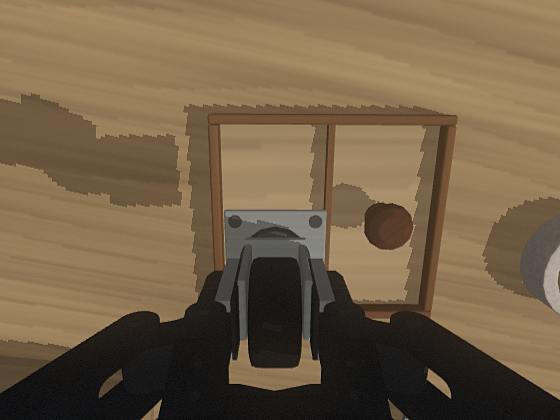

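>>> play_rows(
  deltas=[
    [0,0.03,0,0,0,-0.003],
    [0,0.05,0,0,0,-0.003],
    [0,0.064,0,0,0,-0.003],
    [0,0.071,0,0,0,-0.003],
    [0,0.074,0,0,0,-0.003],
    [0,0.074,0,0,0,-0.003],
  ],
)

```text
t: 26.9
tcp_pos: [0.6501, -0.2096, 0.0264]
tool_rot: [0.704, 0.069, -0.067, -0.704]
force: [-0.2, -0.0, -0.5]
finger_gap: 0.295
```

>>> play_rows(
  deltas=[
    [0,0.001,0,0,0,0],
    [0,0.002,0,0,0,0],
    [0,0.002,0,0,0,0],
  ],
)

```text
t: 27.2
tcp_pos: [0.6508, -0.2096, 0.0255]
tool_rot: [0.704, 0.069, -0.066, -0.703]
force: [-0.6, 0.4, 5.0]
finger_gap: 0.298
```

>>> play_rows(
  deltas=[
    [0,0,0,0,0,0],
    [0,0,0,0,0,0],
    [0,0,0,0,0,0],
    [0,0,0,0,0,0],
    [0,-0.02,0,0,0,0],
    [0,-0.06,0,0,0,0],
    [0,-0.1,0,0,0,0],
    [0,-0.13,0,0,0,0],
    [-0.05,-0.14,0,0,0,0],
    [-0.1,-0.15,0,0,0,0],
    [-0.15,-0.15,0,0,0,0],
    [-0.15,-0.15,0,0,0,0],
  ],
  gripper=0.045,
)

```text
t: 28.4
tcp_pos: [0.4954, -0.2364, 0.173]
tool_rot: [-0.702, -0.065, 0.068, 0.706]
force: [0.0, 0.8, -0.4]
finger_gap: 0.526
```

```bash
python3 -c "
from h import *
snap('top','t21');snap('scene','s21');print(sense()['tcp_pos'])
im=cv2.imread('pics/t21.png');cv2.imwrite('pics/t21c.png',cv2.resize(im[110:230,130:420],None,fx=2.7,fy=2.7,interpolation=cv2.INTER_CUBIC))
im=cv2.imread('pics/s21.png');cv2.imwrite('pics/s21c.png',cv2.resize(im[170:310,100:470],None,fx=2.1,fy=2.1,interpolation=cv2.INTER_CUBIC))"
```

```text
[ 0.50139091 -0.23822943  0.1737607 ]
```

View pics/t21c.png

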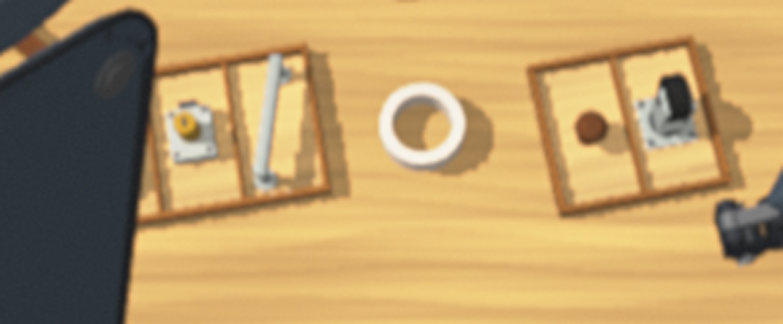

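View pics/s21c.png

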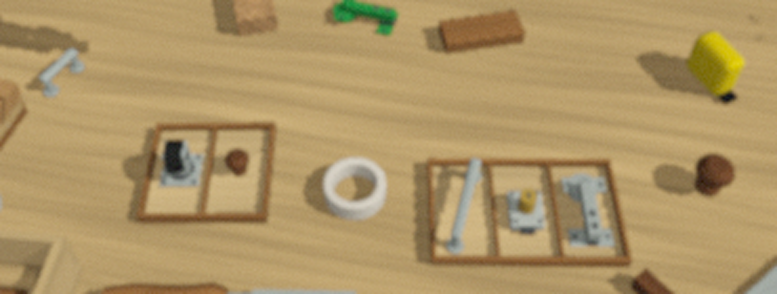

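```bash
python3 -c "
from h import *
m=camera_model('top')
def P(x,y,z):return ray(m,(x+.5)/2.7-.5+130,(y+.5)/2.7-.5+110,z)[:2]
def loc(p,c,yaw):
  a=np.radians(yaw);d=p-np.array(c);return (np.array([[np.cos(a),np.sin(a)],[-np.sin(a),np.cos(a)]])@d).round(4)
c3,c2=(.6315,.195),(.641,-.174)
a=P(276,57,.036);b=P(264,185,.036)
print('LH',loc(a,c3,9.8),loc(b,c3,9.8),np.linalg.norm(a-b));print('lock',loc(P(186,124,.042),c3,9.8));print('knob',loc(P(591,128,.03),c2,11))
print('castor plate',loc(P(667,122,.009),c2,11))
m=camera_model('scene')
def S(x,y,z):return ray(m,(x+.5)/2.1-.5+100,(y+.5)/2.1-.5+170,z)[:2]
cs=np.array([S(*q,.016) for q in [(428,160),(611,159),(631,265),(431,263)]]);c=cs.mean(0);print('t3 scene',c)
print('LH',loc(S(477,161,.038),c,9.8),loc(S(453,249,.038),c,9.8));print('hinge arm',loc(S(580,182,.032),c,9.8),loc(S(595,242,.032),c,9.8))
"
```

```text
LH [ 0.051  -0.0804] [-0.0591 -0.0543] 0.11314722835652723
lock [0.0023 0.0011]
knob [-0.0012  0.0347]
castor plate [-0.0015 -0.0357]
t3 scene [0.6383486  0.19672969]
LH [-0.0509 -0.0524] [ 0.0638 -0.086 ]
hinge arm [-0.0265  0.0635] [0.0509 0.0679]
```

```bash
python3 -c "
from station import *
print(sense()['t'],sense()['force']);print(sign_off())"
```

```text
28.5 [ 0.85922845  0.04560296 -0.00100299]
the job is handed in; nothing more can be done
None
```

All five fittings are in their trays and the job was handed in at about 28.5 s of the 134 s allowed. `sign_off()` gives no verdict, so what follows is from my own checks.

- **Three-compartment tray:** the cup hinge is at y +70, the cylinder lock is in the middle, and the long handle is at y −70. The handle sits turned about 16° in its compartment to leave more room at its ends.
- **Two-compartment tray:** the small knob is at y +35 and the castor at y −35.
- **Left alone:** the arm never went near the short handle or the large knob. Both look unmoved in the last scene picture, though I did not re-measure them. I did not approach the green look-alike hinge either.

**Last checks:**
- **Positions:** the lock, knob and castor measured within about 3 mm of their compartment middles in the last top view. That view did not show the hinge, because the arm hid it. The scene view puts the hinge 4–5 mm off across the compartment.
- **Upright and seated:** each part looks upright. The lock, handle, knob and castor showed a contact force at set-down. The hinge did not, so I released it at the height expected for the floor, and it looked flat in the wrist picture afterwards.

**Disagreements:**
- **Tray position:** the top, wrist and scene cameras put the three-compartment tray up to about 7 mm apart along x. I placed by the wrist view.
- **Long handle:** the final pictures disagree by about 10 mm on where it lies along its compartment. In the top view its bar measured 113 mm, against 108 mm true. The wrist picture taken straight after release showed both feet clear of the walls.

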